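Put the seasoning bottles back in their colour-matched drip dishes

TASK

Tidy the seasonings after cooking: stand each of the four bottles (red, green, black and white cap) upright in the middle of the drip dish that has the colour of its cap, flat on the dish's floor. Keep the bottles upright and set them down gently rather than dropping them, and leave the candle glass where it stands.

Things in the scene. Friction and masses are not known exactly. Their poses are not given: they have to be found in the camera images.
- bottle_red: Clear spice bottle with a red-brown label and a BRIGHT RED cap. Round, 159 mm tall; body 55 mm across up to 130 mm, cap 58 mm across from 132 to 159 mm. Origin: centre of its underside; z points up its axis. Loose, under 0.3 kg, standing on the worktop (origin at z = 0). Can be gripped from above by the cap.
- bottle_green: Clear spice bottle with a cream and green label and a GREEN cap. Round, 145 mm tall; body 60 mm across up to 115 mm, cap 58 mm across from 116 to 145 mm. Origin: centre of its underside; z points up its axis. Loose, under 0.3 kg, standing on the worktop (origin at z = 0). Can be gripped from above by the cap.
- bottle_black: Dark shaker with a blue band and a BLACK cap. Round, 103 mm tall; body 45 mm across up to 78 mm, cap 46 mm across from 79 to 103 mm. Origin: centre of its underside; z points up its axis. Loose, under 0.3 kg, standing on the worktop (origin at z = 0). Can be gripped from above by the cap.
- bottle_white: Dark brown bottle with a pale label and a WHITE cap. Round, 137 mm tall; body 49 mm across, narrowing at the shoulder to the cap, which is 29 mm across from 119 to 137 mm. Origin: centre of its underside; z points up its axis. Loose, under 0.3 kg, standing on the worktop (origin at z = 0). Can be gripped from above by the cap.
- dish_red: Shallow round RED plastic drip dish with two small rim tabs, fixed to the worktop. Inside 76 mm across, outside 84 mm (about 102 mm over the tabs), rim 12 mm high, flat inner floor 5 mm above the worktop. Origin: centre of its underside, on the worktop; a bottle standing in it has its underside at z = 5 mm.
- dish_green: Shallow round GREEN plastic drip dish with two small rim tabs, fixed to the worktop. Inside 80 mm across, outside 88 mm (about 106 mm over the tabs), rim 12 mm high, flat inner floor 5 mm above the worktop. Origin: centre of its underside, on the worktop; a bottle standing in it has its underside at z = 5 mm.
- dish_black: Shallow round BLACK plastic drip dish with two small rim tabs, fixed to the worktop. Inside 66 mm across, outside 74 mm (about 92 mm over the tabs), rim 12 mm high, flat inner floor 5 mm above the worktop. Origin: centre of its underside, on the worktop; a bottle standing in it has its underside at z = 5 mm.
- dish_white: Shallow round WHITE plastic drip dish with two small rim tabs, fixed to the worktop. Inside 70 mm across, outside 78 mm (about 96 mm over the tabs), rim 12 mm high, flat inner floor 5 mm above the worktop. Origin: centre of its underside, on the worktop; a bottle standing in it has its underside at z = 5 mm.
- candle: Pink candle in a clear glass, 76 mm across, 90 mm tall, loose; a bystander among the bottles. Origin: centre of its underside; z up.
There are look-alikes about, which are no part of the job. What is shaped like the dish_black but brown or purple is not meant.

How it is judged:
By the outcome, as a careful person would: the job done as asked, in the order asked, and still so for the second after the job is handed in, with the robot touching nothing.
It also fails if it takes over 104 s, if anything falls off the work surface, if the arm or the gripper's body presses on something with over 40 N, if the wrist force passes 120 N, or if a joint passes its speed limit or range.

ROBOT

A 6-joint arm with a two-finger parallel gripper is mounted at the origin on the work surface; the furniture and walls round the work are solid. World frame = base frame: x ahead of the robot, y to its left, z up, the work surface at z = 0. Lengths are in m, angles in rad, forces in N, time in s.
With the tool pointing down it reaches from about 0.35 to 0.875 m from the base axis. Payload 4.2 kg.
Tool frame: the origin (TCP) lies at the very end of the fingers, on their centre line; the grasp point (between the pads) lies 19 mm behind it; z points along the fingers, y is the line along which they close (so a half turn about z gives the same grasp; the last joint's range is limited). The gripper opens to 85 mm and grips with 20 to 120 N. Pads are 22 mm wide; open, the fingers measure 114 mm over their backs; the gripper's body (76 mm by 85 mm) begins 54 mm behind the grasp point. The pads swing forward as they close: fully open they stand 13 mm farther back than shut.
Start: joints at [1.503, 0.385, 0.008, 0, -1.194, -0.259], TCP at [0.201, 0.592, 0.231] pointing down, gripper open.
Joint ranges: [-3.14, 3.14], [-1.21, 2.06], [-1.07, 1.41], [-3.16, 2.05], [-2.99, -0.16], [-3.1, 3.1]. Speed limits (rad/s): [2.79, 2.79, 3.14, 3.14, 3.14, 3.14].

INTERFACE

Orientations are given as [roll, pitch, yaw] about the fixed x, y, z axes, in that order (R = Rz(yaw) Ry(pitch) Rx(roll)).
In Python, from rig import ctrl gives the robot as it stands.
- The arm moves only by the shell command python3 -m jog 'ROWS' [FORCE]. ROWS is a JSON object of lists of equal length, an entry for each row: "translation": the shift along the tool's x, y, z each as a share of 500 mm, from -1 to 1, a list of three; "delta_rot": the turn, a rotation vector about the tool's x, y, z each as a share of 2 rad, from -1 to 1, a list of three; "jaw": the opening, from 0 (shut) to 1 (fully open). A call has 1 to 20 rows; each row is the pose to reach, as a shift and turn from the pose commanded when the call began, along the tool's axes at that moment; what a row does not reach only later rows make up. A row lasts 1/12 s, in which the tool goes at most 41.7 mm and 7.16 degrees, less where a joint would pass 70% of its speed; a pose out of reach is approached as far as the arm can. A call with a number of a shift or a turn outside -1 to 1 is refused whole. A call with a gripper value outside its range is refused whole. The fingers move at their own pace and stop on an object; FORCE is the grip in N (left out, the last holds). Time passes only in rows, so rows that repeat a pose let the fingers close. It gives the time, the measured TCP pose, the force, the opening and the grip force at its end, in the units of the state.
- ctrl.read_state(): the state, without advancing time (a new reading comes with each control period).
- ctrl.snapshot(name): name is "scene" or "side" or "wrist"; returns a dict with "image" (400x640x3 uint8, red, green, blue), "camera_matrix" (3x3 intrinsics, pixels), "camera_from_world" (4x4, takes a point from world to camera coordinates); the wrist camera has in their place "hand_eye" (4x4, takes a point from camera to tool coordinates, whose origin is the TCP and whose axes are the flange's). Camera axes: x right, y down, z forward; pixel columns grow to the right and rows downward; lengths in m; the calibration is good to about 2 mm. The wrist camera is an equidistant fisheye: a pixel r from the principal point sees the ray r / f radians off the axis. A picture is of the moment at which its call begins: read the wrist's pose just before it. There is no depth.
- ctrl.sign_off(): hands the job in; it is judged then, once.
Trained networks look in a picture, given as the dict that the camera call returned (one of the last four; its "shot" number tells which), for a name from the list of things; names that differ only in an ending like _2 or _b are one class to them, and where a whole thing is asked for, a point or a joint stands for the part that bears it (a point fixed in the world has none). Each returns a list of dicts, best first, with "score" (0 to 1); they miss things now and then, are a little off and sometimes report something else, mostly with a low value. They report only what shows in the picture. A call takes as long as a camera call. They do not tell look-alikes from the thing itself.
- ctrl.look_for(target, picture): "extent" ([centre column, centre row, width, height] as shares, 0 to 1, of the picture: columns of its width, rows of its height, round what is visible of it).
The state is a dict: "time_s": time; "qpos": joint angles; "dq": joint speeds; "joint_efforts": joint torques, N m; "eef_pos": TCP position; "orientation": TCP orientation; "force": force on the tool from outside, world axes, zero at the start; "wrist_torque": the same for the moment, N m; "gripper_width": finger opening in m; "grasp_force": force on a finger pad.
Only numpy, scipy, OpenCV 4.12 (cv2) and the standard library are available. Lean on these libraries where they do the work, as an engineer would, in place of code of your own. Each camera call takes 0.05 s, during which the arm holds its last target. There are 200 camera calls.

## Working session

There is one attempt and no reset: what is moved stays moved. The work goes in short steps, Python scripts to look and compute and a shell command to move; the robot and the scene stay as the last step left them, time stands still between calls to the robot, and variables do not carry over. Pictures are saved under pics/ and viewed, at most 14 in all, crops included, and the job is handed in when it is done.

```bash
ls; mkdir -p pics; cat > h.py <<'E'
import numpy as np,cv2
from rig import ctrl
def save(im,n): cv2.imwrite(f'pics/{n}.png',cv2.cvtColor(im,cv2.COLOR_RGB2BGR))
def ray(p,u,v):
    T=np.array(p["camera_from_world"]);K=np.array(p["camera_matrix"])
    R=T[:3,:3];c=-R.T@T[:3,3];d=R.T@np.linalg.solve(K,[u,v,1.]);return c,d
def onz(p,u,v,z):
    c,d=ray(p,u,v);return (c+d*(z-c[2])/d[2]).round(4)
def proj(p,X):
    T=np.array(p["camera_from_world"]);K=np.array(p["camera_matrix"])
    q=K@(T[:3,:3]@np.array(X)+T[:3,3]);return q[:2]/q[2]
E
python3 - <<'E'
from h import *
print(ctrl.read_state())
N="bottle_red bottle_green bottle_black bottle_white dish_red dish_green dish_black dish_white candle".split()
for n in("scene","side"):
    p=ctrl.snapshot(n);save(p["image"],n)
    c,_=ray(p,0,0);print(n,"cam",c.round(3))
    for t in N:
        for r in ctrl.look_for(t,p)[:4]:
            e=np.array(r["extent"])*[640,400,640,400]
            zc={'bottle_red':.145,'bottle_green':.13,'bottle_black':.09,'bottle_white':.128}.get(t)
            print(t,round(r["score"],2),e.round(1),"ctr on z=.012:",onz(p,e[0],e[1],.012)[:2])
E
```

```text
pics
{'time_s': 0.0, 'qpos': array([ 1.50261514e+00,  3.85541182e-01,  6.61155094e-03, -4.70342090e-04,
       -1.19397693e+00, -2.58634158e-01]), 'dq': array([ 7.06114739e-05, -2.70892921e-04, -8.39186239e-05,  3.27324772e-04,
        2.37290286e-04,  2.01392334e-04]), 'joint_efforts': array([-3.80562715e-04, -3.92287338e+01,  1.88394821e+01,  4.18619201e+00,
       -4.74928893e-03,  9.44761837e-06]), 'eef_pos': array([0.20042509, 0.59137803, 0.23022952]), 'orientation': array([ 3.13944080e+00, -1.17281439e-04, -3.26988754e-01]), 'force': array([-0.25570847, -0.12393231,  0.46508179]), 'wrist_torque': array([-0.0187787 , -0.02780216, -0.0587202 ]), 'grasp_force': 0.0, 'gripper_width': 0.08549484316307772}
scene cam [1.052 0.35  1.18 ]
bottle_red 0.88 [425.  242.5  33.5  46.6] ctr on z=.012: [0.4605 0.3956]
bottle_green 0.92 [213.2 151.6  28.4  47.7] ctr on z=.012: [ 0.4164 -0.2501]
bottle_black 0.61 [263.  178.2  20.   32.9] ctr on z=.012: [ 0.4433 -0.0781]
bottle_white 0.93 [376.2 212.6  24.4  39.4] ctr on z=.012: [0.4258 0.2497]
dish_green 0.77 [183.1 225.2  32.   35.7] ctr on z=.
[... 598 characters left out ...]
1.6  25.5] ctr on z=.012: [ 0.4835 -0.158 ]
bottle_white 0.72 [293.4 218.8  19.9  50.1] ctr on z=.012: [0.4622 0.1834]
dish_red 0.72 [230.5 233.8  30.8  20.4] ctr on z=.012: [0.618 0.289]
dish_green 0.65 [265.5 154.9  24.9  16.8] ctr on z=.012: [ 0.65   -0.1977]
dish_black 0.68 [385.9 261.5  29.8  20.8] ctr on z=.012: [0.1846 0.3301]
dish_black 0.64 [244.1 205.2  26.   14.1] ctr on z=.012: [0.625  0.1405]
dish_black 0.49 [342.3 187.8  26.3  16.1] ctr on z=.012: [ 0.3459 -0.0198]
dish_black 0.28 [304.8 192.4  28.   37.9] ctr on z=.012: [0.4589 0.0314]
dish_white 0.58 [262.2 173.8  24.   11.9] ctr on z=.012: [ 0.6239 -0.0595]
candle 0.55 [302.3 191.   22.3  36.4] ctr on z=.012: [0.4685 0.0247]
```

```bash
python3 - <<'E'
import cv2
a=cv2.imread('pics/scene.png');cv2.imwrite('pics/s2.png',cv2.resize(a[90:330,140:480],(800,565),interpolation=cv2.INTER_CUBIC))
a=cv2.imread('pics/side.png');cv2.imwrite('pics/d2.png',cv2.resize(a[90:310,180:480],(800,587),interpolation=cv2.INTER_CUBIC))
E
```

```text
(no output)
```

View pics/s2.png

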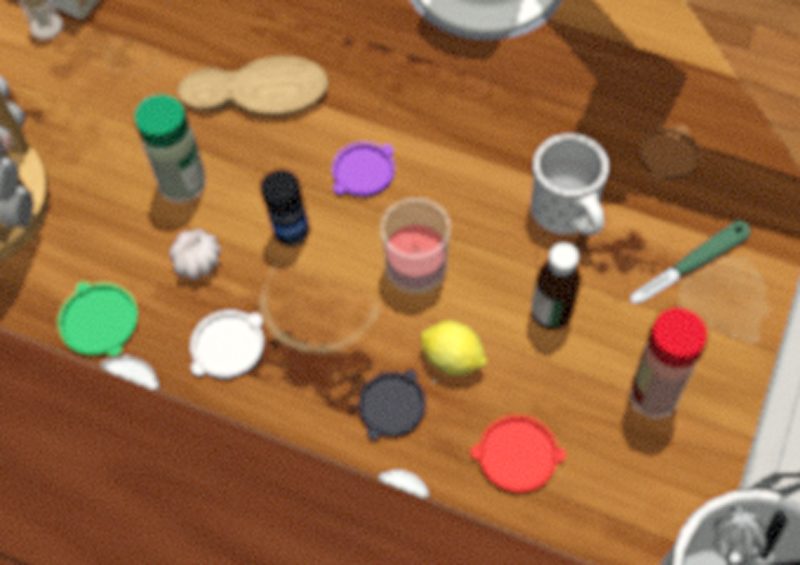

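View pics/d2.png

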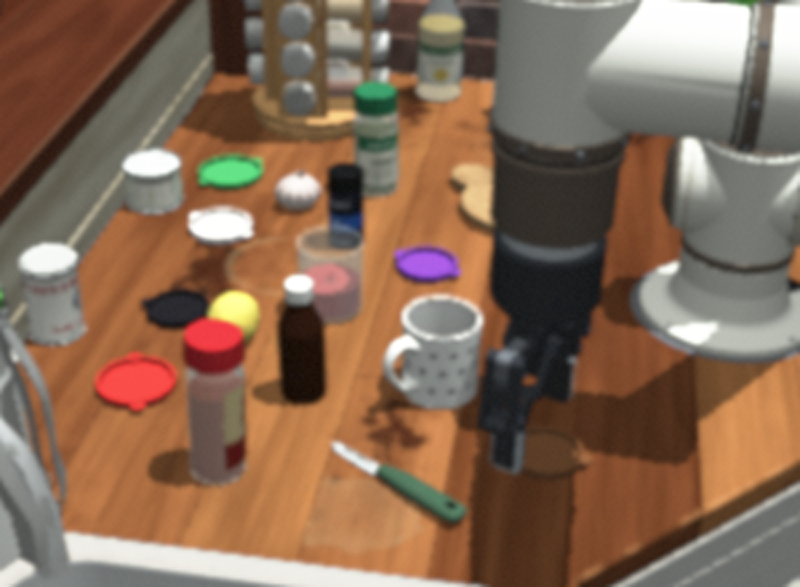

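The scene crop shows these, in full-image pixels:
- **Dishes:** green (182,225), white (236,236), black (307,261), red (360,282).
- **Bottles:** green, black, white and red.

Look-alikes for the black dish are the purple one at (295,162) and the brown one at (427,154). By the description I choose the dark one at (307,261). The white jar tops at (195,248) and (311,295) could be mistaken for the white dish or cap.

```bash
cat > loc.py <<'E'
from h import *
from scipy.optimize import least_squares
C={'red':(.058,.132,.159,.084),'green':(.058,.116,.145,.088),'black':(.046,.079,.103,.074),'white':(.029,.119,.137,.078)}
# seed pixels: scene cap, side cap, scene dish, side dish
S={'red':((427,232),(261,218),(360,282),(231,233)),'green':((208,140),(321,127),(182,225),(266,154)),
'black':((260,170),(309,160),(307,261),(246,205)),'white':((379,199),(292,199),(236,236),(263,174))}
def blob(im,s,tol,rad):
    lab=cv2.cvtColor(cv2.GaussianBlur(im,(3,3),0),cv2.COLOR_RGB2LAB).astype(float)
    x,y=s;ref=np.median(lab[y-1:y+2,x-1:x+2].reshape(-1,3),0)
    w=np.array([.5,1,1]);m=(np.linalg.norm((lab-ref)*w,axis=2)<tol).astype(np.uint8)
    k=np.zeros_like(m);cv2.circle(k,(x,y),rad,1,-1);m&=k
    _,L,st,ce=cv2.connectedComponentsWithStats(m);i=L[y,x]
    return ce[i],st[i],(L==i)
def model(p,xy,r,z0,z1):
    a=np.linspace(0,2*np.pi,48);P=[proj(p,(xy[0]+r*np.cos(t),xy[1]+r*np.sin(t),z)) for z in (z0,z1) for t in a]
    h=cv2.convexHull(np.array(P,np.float32));M=cv2.moments(h);return np.array([M['m10'],M['m01']])/M['m00'],cv2.boundingRect(h)
def fit(ps,cs,r,z0,z1,x0):
    f=lambda x:np.concatenate([model(p,x,r,z0,z1)[0]-c for p,c in zip(ps,cs)])
    s=least_squares(f,x0,diff_step=1e-3);return s.x,s.fun
E
python3 - <<'E'
from loc import *
ps=[ctrl.snapshot("scene"),ctrl.snapshot("side")]
ov=[p["image"].copy() for p in ps]
for c,(d,z0,z1,do) in C.items():
    for nm,i,r,a,b in(("cap",0,d/2,z0,z1),("dish",2,do/2,.002,.012)):
        B=[blob(p["image"],S[c][i+k],35,24) for k,p in enumerate(ps)]
        cs=[x[0] for x in B];x0=onz(ps[0],*cs[0],b)[:2]
        x,f=fit(ps,cs,r,a,b,x0)
        xs=[fit([p],[q],r,a,b,x0)[0].round(4) for p,q in zip(ps,cs)]
        print(c,nm,x.round(4),"res",f.round(1),"single",*xs,[(tuple(q[1][2:]),model(p,x,r,a,b)[1][2:]) for p,q in zip(ps,B)])
        for o,q in zip(ov,B):
            cn,_=cv2.findContours(q[2].astype(np.uint8),0,2);cv2.drawContours(o,cn,-1,(255,0,255),1)
a=cv2.resize(ov[0][110:310,160:460],(800,533));save(a,'ov')
c=cv2.resize(ps[0]["image"][235:300,270:390],(800,433),interpolation=2);save(c,'close')
E
```

```text
red cap [0.4982 0.3863] res [-1.5  0.8  0.9  2.6] single [0.4948 0.3889] [0.5036 0.3756] [((np.int32(24), np.int32(21), np.int32(396)), (28, 28)), ((np.int32(23), np.int32(13), np.int32(223)), (26, 24))]
red dish [0.623  0.2748] res [-0.3  0.   0.1  0.6] single [0.6226 0.2755] [0.6242 0.2719] [((np.int32(43), np.int32(34), np.int32(996)), (35, 34)), ((np.int32(32), np.int32(23), np.int32(507)), (31, 21))]
green cap [ 0.4564 -0.2205] res [ 0.   2.4  2.5 -1.5] single [ 0.4496 -0.2243] [ 0.4628 -0.2064] [((np.int32(21), np.int32(18), np.int32(297)), (26, 26)), ((np.int32(33), np.int32(48), np.int32(752)), (18, 15))]
green dish [ 0.6539 -0.2177] res [ 0.  -0.2 -0.2  0. ] single [ 0.6543 -0.2175] [ 0.6532 -0.2179] [((np.int32(33), np.int32(31), np.int32(800)), (36, 32)), ((np.int32(23), np.int32(10), np.int32(184)), (26, 14))]
black cap [ 0.4744 -0.0542] res [ 2.  -3.3 -4.  -3.9] single [ 0.4855 -0.0547] [ 0.4564 -0.0298] [((np.int32(20), np.int32(33), np.int32(460)), (20, 21)), ((np.int32(14), np.int32(21), np.int32(253)), (15, 14))]
black dish [0.6198 0.1216] res [-1.1 -2.  -1.9  2.8] single [0.6237 0.1263] [0.6188 0.105 ] [((np.int32(35), np.int32(31), np.int32(775)), (30, 30)), ((np.int32(32), np.int32(29), np.int32(457)), (25, 17))]
white cap [0.4432 0.2452] res [-2.3 -2.6 -2.   5.4] single [0.448  0.2527] [0.4439 0.2165] [((np.int32(12), np.int32(11), np.int32(101)), (13, 15)), ((np.int32(29), np.int32(23), np.int32(215)), (12, 13))]
white dish [ 0.6263 -0.0691] res [-0.1 -0.1 -0.1  0.2] single [ 0.6264 -0.0688] [ 0.6265 -0.0705] [((np.int32(31), np.int32(28), np.int32(711)), (32, 29)), ((np.int32(24), np.int32(12), np.int32(242)), (24, 15))]
```

View pics/ov.png

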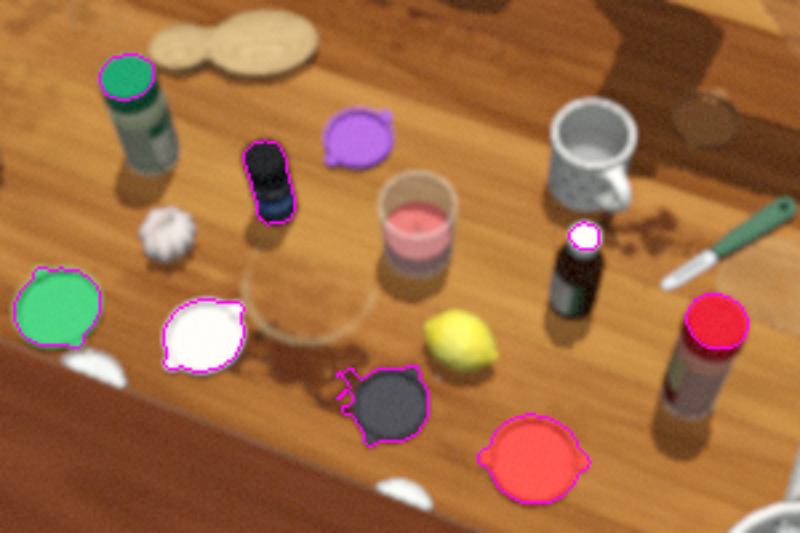

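View pics/close.png

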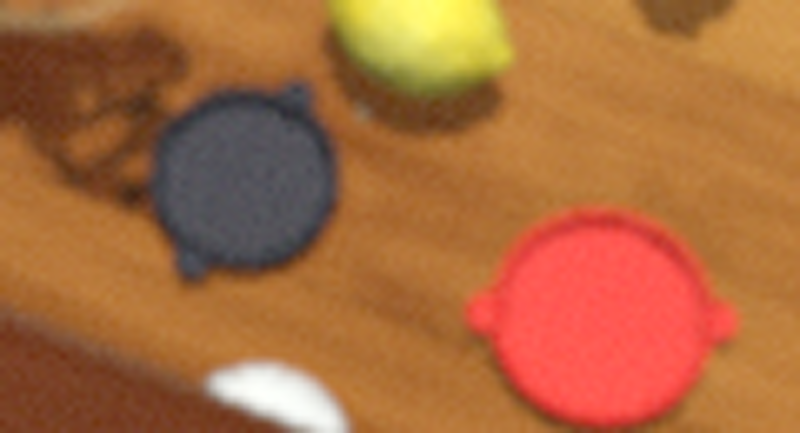

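The close crop confirms a dark-grey or black dish with its centre at full-image (306.6,262), and the red dish at about (360.3,283). The outlines in the overlay fit the red, green and white dishes. The red, green and white cap blobs are the top discs.

```bash
python3 - <<'E'
from loc import *
ps=[ctrl.snapshot("scene"),ctrl.snapshot("side")]
for c in C:
    B=blob(ps[0]["image"],S[c][0],35,24)[0] if c!='black' else (260,169)
    print(c,onz(ps[0],*B,C[c][2]), 'blob',B)
print('blackdish',onz(ps[0],306.6,262,.011))
I=ps[1]["image"]; 
w=ctrl.snapshot("wrist");print({k:(v if k!="image" else 0) for k,v in w.items()})
I=np.hstack([cv2.resize(I[110:250,240:340],(400,560),interpolation=2),cv2.resize(ps[0]["image"][125:225,190:261],(398,560),interpolation=2)]);save(I,'c3')
for n,z in(("jar1",.08),("jar2",.08)):pass
E
```

```text
red [0.5022 0.3886 0.159 ] blob [428.565 230.235]
green [ 0.4579 -0.2178  0.145 ] blob [206.66329966 138.24579125]
black [ 0.4681 -0.0643  0.103 ] blob (260, 169)
white [0.4532 0.2534 0.137 ] blob [378.7961165  198.30097087]
blackdish [0.6264 0.1329 0.011 ]
{'image': 0, 'camera_matrix': array([[309.70691629,   0.        , 315.27650481],
       [  0.        , 309.70691629, 199.59136919],
       [  0.        ,   0.        ,   1.        ]]), 'hand_eye': array([[ 8.56310546e-04, -9.45669665e-01, -3.25127901e-01,
         8.45244716e-02],
       [ 9.99998890e-01,  4.13330751e-04,  1.43154507e-03,
         1.02116972e-03],
       [-1.21938338e-03, -3.25128766e-01,  9.45668969e-01,
        -1.41810251e-01],
       [ 0.00000000e+00,  0.00000000e+00,  0.00000000e+00,
         1.00000000e+00]]), 'shot': 7}
```

View pics/c3.png

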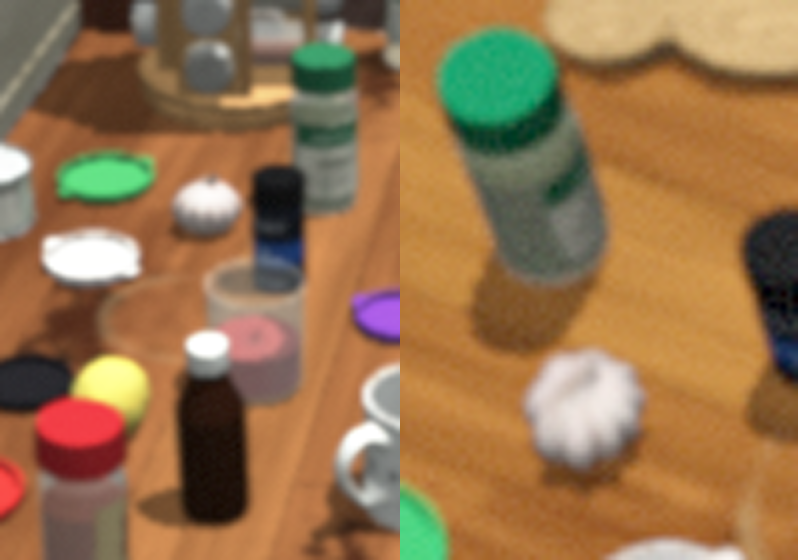

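```bash
python3 - <<'E'
from h import *
p=ctrl.snapshot("scene");q=ctrl.snapshot("side")
for u,v in((259,112),(236,146),(214,180)):print('foot',onz(q,u,v,0))
for z in(0,.1,.15,.2,.25,.3):
    print(z,'side top',onz(q,181,157,z)[:2],onz(q,250,91,z)[:2],'scene edge',onz(p,195,255,z)[:2],onz(p,311,302,z)[:2])
for n,a,b in(("jar1",(195,246),(237,149)),("jar2",(311,292),(198,188))):
    for z in(.05,.07,.09):print(n,z,onz(p,*a,z)[:2],onz(q,*b,z)[:2])
save(cv2.resize(q["image"][60:300,100:300],(500,600)),'ledge')
E
```

```text
foot [ 0.7938 -0.6152  0.    ]
foot [ 0.7861 -0.2708  0.    ]
foot [ 0.7769 -0.0083  0.    ]
0 side top [ 0.9526 -0.145 ] [ 0.9095 -0.864 ] scene edge [ 0.7141 -0.1433] [0.7148 0.1822]
0.1 side top [0.8608 0.0355] [ 0.8228 -0.5971] scene edge [ 0.7427 -0.1015] [0.7434 0.1965]
0.15 side top [0.8148 0.1257] [ 0.7795 -0.4636] scene edge [ 0.757  -0.0806] [0.7577 0.2036]
0.2 side top [0.7689 0.216 ] [ 0.7362 -0.3301] scene edge [ 0.7713 -0.0597] [0.7719 0.2107]
0.25 side top [0.723  0.3062] [ 0.6928 -0.1967] scene edge [ 0.7856 -0.0388] [0.7862 0.2178]
0.3 side top [0.677  0.3965] [ 0.6495 -0.0632] scene edge [ 0.7999 -0.0179] [0.8005 0.2249]
jar1 0.05 [ 0.7072 -0.1345] [ 0.7392 -0.1506]
jar1 0.07 [ 0.7133 -0.126 ] [ 0.7251 -0.1121]
jar1 0.09 [ 0.7194 -0.1174] [ 0.711  -0.0735]
jar2 0.05 [0.7067 0.1798] [0.7721 0.1298]
jar2 0.07 [0.7128 0.1829] [0.7572 0.1612]
jar2 0.09 [0.7189 0.1859] [0.7423 0.1926]
```

View pics/ledge.png

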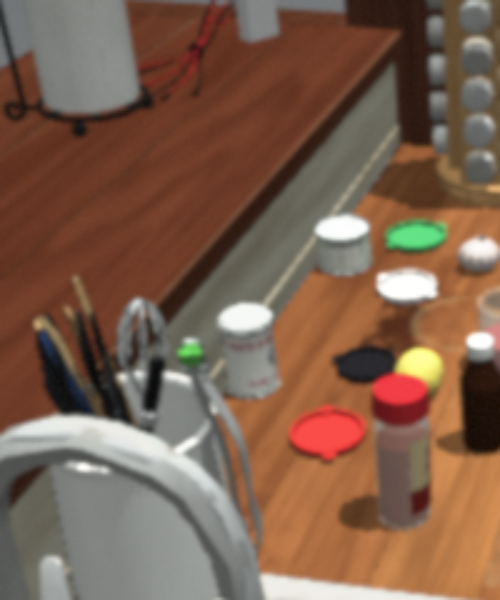

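The ledge crop shows a raised bar with its edge at x≈0.77, plus two low white jars and a crock beyond the dishes. I'll therefore work with the wrist camera turned back toward the base (yaw = π). First move: above the red bottle, with half of the turn.

```bash
python3 -m jog '{"translation":[[0.2,0.05,-0.06],[0.4,0.1,-0.06],[0.6,0.16,-0.06],[0.702,0.19,-0.06],[0.702,0.19,-0.06],[0.702,0.19,-0.06],[0.702,0.19,-0.06],[0.702,0.19,-0.06],[0.702,0.19,-0.06],[0.702,0.19,-0.06],[0.702,0.19,-0.06],[0.702,0.19,-0.06],[0.702,0.19,-0.06],[0.702,0.19,-0.06]],"delta_rot":[[0,0,0.1],[0,0,0.2],[0,0,0.7],[0,0,0.7],[0,0,0.7],[0,0,0.7],[0,0,0.7],[0,0,0.7],[0,0,0.7],[0,0,0.7],[0,0,0.7],[0,0,0.7],[0,0,0.7],[0,0,0.7]],"jaw":[1,1,1,1,1,1,1,1,1,1,1,1,1,1]}' 60
python3 -c "
from rig import ctrl;s=ctrl.read_state();print(s['qpos'],s['eef_pos'],s['orientation'])"
```

```text
time_s: 2.52
eef_pos: [0.5026, 0.3892, 0.2613]
orientation: [-3.142, -0.0, -1.726]
force: [0.2, -0.9, -0.4]
gripper_width: 0.0853
grasp_force: 0.0
[ 9.13075344e-01  3.85507673e-01  8.45262308e-02  7.28730775e-06
 -1.26981445e+00 -1.06819771e+00] [0.50258171 0.3892181  0.26129593] [-3.14158634e+00 -2.97120582e-06 -1.72591653e+00]
```

```bash
python3 -m jog '{"translation":[[0,0,0],[0,0,0],[0,0,0],[0,0,0],[0,0,0],[0,0,0],[0,0,0],[0,0,0],[0,0,0],[0,0,0],[0,0,0],[0,0,0],[0,0,0],[0,0,0]],"delta_rot":[[0,0,0.708],[0,0,0.708],[0,0,0.708],[0,0,0.708],[0,0,0.708],[0,0,0.708],[0,0,0.708],[0,0,0.708],[0,0,0.708],[0,0,0.708],[0,0,0.708],[0,0,0.708],[0,0,0.708],[0,0,0.708]],"jaw":[1,1,1,1,1,1,1,1,1,1,1,1,1,1]}'
cat >> h.py <<'E'
from scipy.spatial.transform import Rotation as Ro
def wsnap():
    s=ctrl.read_state();p=ctrl.snapshot("wrist")
    T=np.eye(4);T[:3,:3]=Ro.from_euler('xyz',s['orientation']).as_matrix();T[:3,3]=s['eef_pos']
    p['T']=T@np.array(p['hand_eye']);return p
def wz(p,u,v,z):
    K=np.array(p['camera_matrix']);q=(np.array([u,v])-K[:2,2])/K[0,0];r=np.hypot(*q)
    d=np.r_[q/r*np.sin(r),np.cos(r)];d=p['T'][:3,:3]@d;c=p['T'][:3,3];return (c+d*(z-c[2])/d[2])[:2].round(4)
def wproj(p,X):
    K=np.array(p['camera_matrix']);x=np.linalg.inv(p['T'])@np.r_[X,1];t=np.arctan2(np.hypot(x[0],x[1]),x[2]);n=x[:2]/np.hypot(x[0],x[1])
    return K[:2,2]+K[0,0]*t*n
def circ(im,p,x,y,r,z,col):
    P=np.array([wproj(p,(x+r*np.cos(a),y+r*np.sin(a),z)) for a in np.linspace(0,6.3,60)]);cv2.polylines(im,[P.round().astype(np.int32)],True,col,1)
E
python3 - <<'E'
from h import *
p=wsnap();im=p['image'].copy()
circ(im,p,.5022,.3886,.029,.159,(0,255,255));circ(im,p,.4532,.2534,.0145,.137,(255,0,255));circ(im,p,.623,.275,.042,.012,(0,255,255));circ(im,p,.6264,.1329,.037,.012,(0,255,255))
print(ctrl.read_state()['eef_pos'],ctrl.read_state()['orientation']);save(im,'w1')
E
```

```text
time_s: 3.68
eef_pos: [0.5024, 0.3895, 0.2614]
orientation: [3.142, 0.0, -3.141]
force: [0.3, 0.8, 0.6]
gripper_width: 0.0855
grasp_force: 0.0
[0.50235525 0.38944869 0.26136006] [ 3.14156165e+00  5.73163018e-05 -3.14070858e+00]
```

View pics/w1.png

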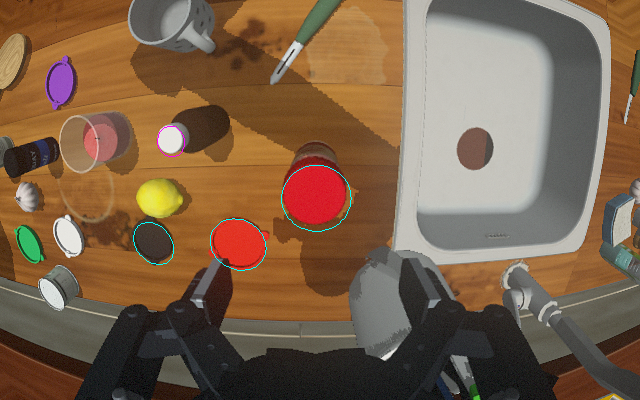

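The overlay circles agree with the caps (red at (316,196), white at (172,140)) and with the red and black dishes to about 1 mm. The look-alike purple dish is at (61,82). The crock at (385,300) lies beyond.

```bash
python3 - <<'E'
from h import *
p=wsnap()
for z in(0,.1,.15):print(z,wz(p,378,250,z),wz(p,352,300,z),wz(p,405,250,z))
hsv=cv2.cvtColor(p['image'],cv2.COLOR_RGB2HSV)
m=((hsv[...,1]>180)&(hsv[...,2]>150)&((hsv[...,0]<6)|(hsv[...,0]>174))).astype(np.uint8)
_,L,st,ce=cv2.connectedComponentsWithStats(m)
for i in range(1,len(st)):
    if st[i,4]>300:print(st[i],ce[i],wz(p,*ce[i],.159),wz(p,*ce[i],.009))
print(wproj(p,(.5022,.3886,.159)))
E
```

```text
0 [0.6362 0.4817] [0.7287 0.4478] [0.6374 0.5241]
0.1 [0.5824 0.4585] [0.6519 0.433 ] [0.5833 0.4904]
0.15 [0.5555 0.4469] [0.6136 0.4256] [0.5563 0.4735]
[ 283  163   63   62 2974] [313.84229993 193.58103564] [0.4974 0.3869] [0.5454 0.3861]
[ 208  219   61   51 2142] [238.30625584 242.8155929 ] [0.5439 0.3188] [0.6205 0.2762]
[315.93652168 199.07721593]
```

```bash
python3 -m jog '{"translation":[[0.006,-0.004,0.05],[0.006,-0.004,0.1],[0.006,-0.004,0.15],[0.006,-0.004,0.2],[0.006,-0.004,0.24],[0.006,-0.004,0.268],[0.006,-0.004,0.268],[0.006,-0.004,0.268],[0.006,-0.004,0.268],[0.006,-0.004,0.268],[0.006,-0.004,0.268],[0.006,-0.004,0.268],[0.006,-0.004,0.268],[0.006,-0.004,0.268],[0.006,-0.004,0.268],[0.006,-0.004,0.268]],"delta_rot":[[0,0,0],[0,0,0],[0,0,0],[0,0,0],[0,0,0],[0,0,0],[0,0,0],[0,0,0],[0,0,0],[0,0,0],[0,0,0],[0,0,0],[0,0,0],[0,0,0],[0,0,0],[0,0,0]],"jaw":[1,1,1,1,1,1,1,0.6,0.5,0.5,0.5,0.5,0.5,0.5,0.5,0.5]}' 40
```

```text
time_s: 5.12
eef_pos: [0.5007, 0.3883, 0.1295]
orientation: [3.139, 0.004, 3.141]
force: [1.5, 0.3, 5.9]
gripper_width: 0.055
grasp_force: 43.3
```

```bash
python3 -m jog '{"translation":[[0,0,-0.02],[0,0,-0.05],[0,0,-0.09],[0,0,-0.12],[-0.015,-0.015,-0.12],[-0.045,-0.04,-0.12],[-0.08,-0.072,-0.12],[-0.12,-0.11,-0.12],[-0.16,-0.146,-0.12],[-0.2,-0.182,-0.12],[-0.23,-0.21,-0.12],[-0.246,-0.224,-0.12],[-0.246,-0.224,-0.12],[-0.246,-0.224,-0.12],[-0.246,-0.224,-0.12]],"delta_rot":[[0,0,0],[0,0,0],[0,0,0],[0,0,0],[0,0,0],[0,0,0],[0,0,0],[0,0,0],[0,0,0],[0,0,0],[0,0,0],[0,0,0],[0,0,0],[0,0,0],[0,0,0]],"jaw":[0.5,0.5,0.5,0.5,0.5,0.5,0.5,0.5,0.5,0.5,0.5,0.5,0.5,0.5,0.5]}'
python3 - <<'E'
from h import *
p=wsnap();im=p['image'].copy();s=ctrl.read_state();x,y,z=s['eef_pos'];print(s['eef_pos'],s['orientation'])
circ(im,p,.623,.275,.042,.012,(0,255,255));b=z-.1295
circ(im,p,x-.001,y-.0005,.029,.159+b,(255,255,0));circ(im,p,x-.001,y-.0005,.0275,b,(255,0,255));save(im,'w2')
E
```

```text
time_s: 6.37
eef_pos: [0.6215, 0.2755, 0.1866]
orientation: [-3.141, -0.002, 3.141]
force: [-1.0, -0.4, -1.6]
gripper_width: 0.0551
grasp_force: 42.9
[0.62143139 0.27585033 0.18700736] [-3.14146548e+00 -9.55336110e-04  3.14154284e+00]
```

View pics/w2.png

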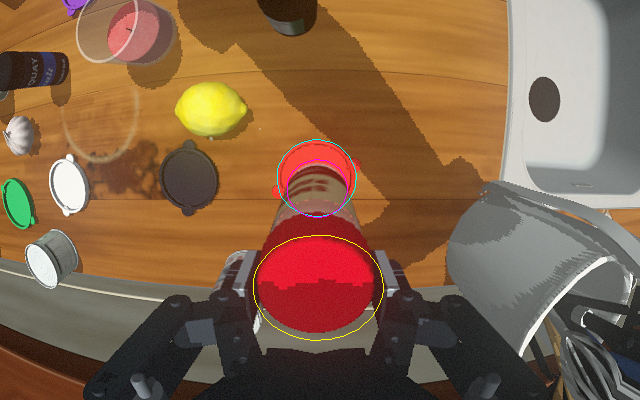

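The picture shows the red bottle held upright, with its foot at (318,188) over the red dish (316,177). A nudge of 3 mm in x is needed. The jaws and the neighbours are clear.

```bash
python3 -m jog '{"translation":[[-0.006,-0.001,0.015],[-0.006,-0.001,0.035],[-0.006,-0.001,0.055],[-0.006,-0.001,0.072],[-0.006,-0.001,0.085],[-0.006,-0.001,0.092],[-0.006,-0.001,0.098],[-0.006,-0.001,0.102],[-0.006,-0.001,0.104],[-0.006,-0.001,0.104],[-0.006,-0.001,0.104],[-0.006,-0.001,0.104]],"delta_rot":[[0,0,0],[0,0,0],[0,0,0],[0,0,0],[0,0,0],[0,0,0],[0,0,0],[0,0,0],[0,0,0],[0,0,0],[0,0,0],[0,0,0]],"jaw":[0.5,0.5,0.5,0.5,0.5,0.5,0.5,0.5,0.5,0.5,0.5,0.5]}'
```

```text
time_s: 7.42
eef_pos: [0.6256, 0.2747, 0.1358]
orientation: [3.141, 0.001, 3.14]
force: [0.4, 0.2, -1.7]
gripper_width: 0.0555
grasp_force: 42.9
```

```bash
python3 -m jog '{"translation":[[0.002,0,0.002],[0.002,0,0.004],[0.002,0,0.004]],"delta_rot":[[0,0,0],[0,0,0],[0,0,0]],"jaw":[0.5,0.5,0.5]}'; python3 - <<'E'
from h import *
p=ctrl.snapshot("scene");q=ctrl.snapshot("side");save(np.hstack([cv2.resize(p["image"][225:315,320:400],(400,450),interpolation=2),cv2.resize(q["image"][180:260,200:270],(394,450),interpolation=2)]),'pr')
E
```

```text
time_s: 7.67
eef_pos: [0.6249, 0.2748, 0.1346]
orientation: [3.141, 0.002, 3.141]
force: [-0.8, 0.7, 2.7]
gripper_width: 0.0552
grasp_force: 43.5
```

View pics/pr.png

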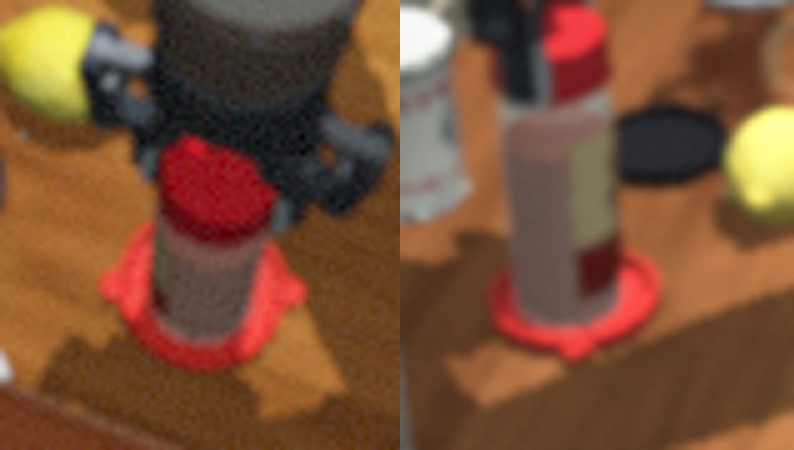

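```bash
python3 - <<'E'
from h import *
p=ctrl.snapshot("scene");q=ctrl.snapshot("side")
def ext(c,x,y,r,z):
    P=np.array([proj(c,(x+r*np.cos(a),y+r*np.sin(a),z)) for a in np.linspace(0,6.28,80)]);return np.r_[P.min(0),P.max(0)]
of=lambda c:np.array([320,225,320,225]) if c is p else np.array([200,180,200,180])
for c,k in((p,5),(q,5.63)):
    for n,x,r,z in(("dish",.6225,.042,.012),("bot0",.6225,.0275,.005),("bot+4",.6265,.0275,.005),("cap0",.6225,.029,.164)):
        print(n,((ext(c,x,.2755,r,z)-of(c))*k).round(0))
E
```

```text
dish [115. 200. 284. 361.]
bot0 [144. 232. 254. 337.]
bot+4 [141. 239. 251. 345.]
cap0 [157. 100. 288. 222.]
dish [ 86. 238. 257. 337.]
bot0 [117. 266. 229. 331.]
bot+4 [110. 265. 221. 330.]
cap0 [ 83.  -7. 208.  55.]
```

The picture shows the red bottle standing in its dish with the floor touched (2.7 N upward). I release it, go up and check the centring.

```bash
python3 -m jog '{"translation":[[0,0,0],[0,0,0],[0,0,0],[0,0,0],[0,0,0],[0,0,-0.03],[0,0,-0.08],[0,0,-0.16],[0,0,-0.24],[0,0,-0.24],[0,0,-0.24]],"delta_rot":[[0,0,0],[0,0,0],[0,0,0],[0,0,0],[0,0,0],[0,0,0],[0,0,0],[0,0,0],[0,0,0],[0,0,0],[0,0,0]],"jaw":[0.7,0.8,1,1,1,1,1,1,1,1,1]}'
python3 - <<'E'
from h import *
p=wsnap();im=p['image'].copy();c=im.copy()
circ(im,p,.6225,.2755,.042,.012,(0,255,255));circ(im,p,.6225,.2755,.038,.005,(0,255,255))
circ(im,p,.6225,.2755,.029,.164,(255,255,0));circ(im,p,.6225,.2755,.0275,.005,(255,0,255))
u,v=np.clip(wproj(p,(.6225,.2755,.1)).astype(int),[130,100],[510,300])
sl=np.s_[v-100:v+100,u-130:u+130];save(np.hstack([cv2.resize(c[sl],(400,308),interpolation=2),cv2.resize(im[sl],(400,308),interpolation=2)]),'w3')
E
```

```text
time_s: 8.78
eef_pos: [0.6256, 0.2754, 0.2572]
orientation: [3.137, 0.006, 3.14]
force: [0.3, 1.0, -0.4]
gripper_width: 0.0853
grasp_force: 0.0
```

View pics/w3.png

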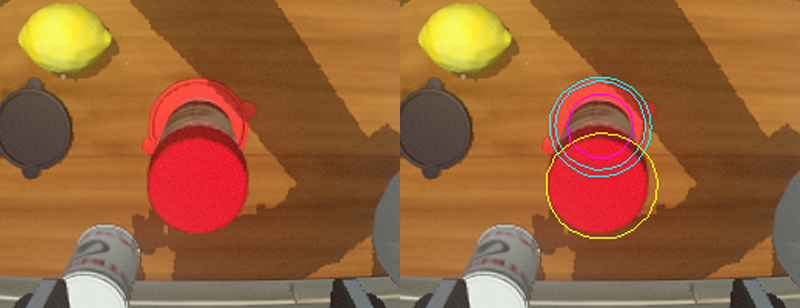

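The right panel shows the dish circles on the dish. The bottle's foot edge sits a few mm toward +x, at crop (200,100) against the predicted 94. I'll measure this numerically.

```bash
python3 - <<'E'
from h import *
s=ctrl.read_state();print(s['eef_pos'],s['orientation'])
p=wsnap();im=p['image']
def ext(x,y,r,z):
    P=np.array([wproj(p,(x+r*np.cos(a),y+r*np.sin(a),z)) for a in np.linspace(0,6.28,120)]);return np.r_[P.min(0),P.max(0)].round(1)
for dx in(0,.002,.004,.006):print(dx,'base',ext(.6225+dx,.275,.0275,.005),'cap',ext(.6225+dx,.275,.029,.164))
print('dish out',ext(.6225,.2755,.042,.012),'in',ext(.6225,.2755,.038,.012),'floor',ext(.6225,.2755,.038,.005))
d=ext(.6225,.2755,.042,.012);u=int((d[0]+d[2])/2)
for r in range(int(d[1])-5,int(d[1])+28):print(r,im[r,u-1:u+2].mean(0).round().astype(int))
hsv=cv2.cvtColor(im,cv2.COLOR_RGB2HSV)
m=((hsv[...,1]>170)&(hsv[...,2]>60)&((hsv[...,0]<5)|(hsv[...,0]>174))).astype(np.uint8)
_,L,st,ce=cv2.connectedComponentsWithStats(m);i=1+np.argmax(st[1:,4]);print(st[i])
w=[(r,*(lambda k:(k.min(),k.max()))(np.where(L[r]==i)[0])) for r in range(st[i][1],st[i][1]+st[i][3],6)];print(w)
E
```

```text
[0.62449107 0.27486213 0.25433739] [3.13975239e+00 1.56930849e-03 3.14022235e+00]
0 base [294.9 139.6 337.6 181.3] cap [280.6 165.9 353.3 234.7]
0.002 base [294.9 141.1 337.5 182.7] cap [280.7 168.4 353.2 236.8]
0.004 base [294.9 142.7 337.5 184.2] cap [280.8 171.  353.1 239. ]
0.006 base [294.9 144.2 337.5 185.6] cap [280.9 173.5 353.  241.1]
dish out [283.5 128.8 349.7 193.4] in [286.6 132.  346.6 190.5] floor [287.1 131.4 346.1 188.9]
123 [124  73  35]
124 [123  70  31]
125 [121  69  30]
126 [131  76  35]
127 [140  85  35]
128 [143  85  36]
129 [165  73  38]
130 [229  66  55]
131 [253  84  72]
132 [226  59  44]
133 [240  73  61]
134 [252  80  67]
135 [251  80  66]
136 [250  76  62]
137 [250  76  63]
138 [250  78  64]
139 [251  80  63]
140 [251  78  65]
141 [252  78  65]
142 [249  84  73]
143 [224 119 115]
144 [154  84  71]
145 [125  64  50]
146 [115  46  27]
147 [127  76  54]
148 [136 103  73]
149 [133 101  71]
150 [127  84  58]
151 [132  91  65]
152 [129  85  61]
153 [127  76  53]
154 [129  85  59]
155 [141 109  78]
[ 279  130   74  102 5050]
[(130, np.int64(310), np.int64(321)), (136, np.int64(296), np.int64(335)), (142, np.int64(290), np.int64(340)), (148, np.int64(286), np.int64(352)), (154, np.int64(284), np.int64(351)), (160, np.int64(284), np.int64(347)), (166, np.int64(284), np.int64(347)), (172, np.int64(279), np.int64(345)), (178, np.int64(283), np.int64(344)), (184, np.int64(284), np.int64(346)), (190, np.int64(283), np.int64(346)), (196, np.int64(283), np.int64(347)), (202, np.int64(283), np.int64(347)), (208, np.int64(283), np.int64(346)), (214, np.int64(286), np.int64(344)), (220, np.int64(290), np.int64(340)), (226, np.int64(297), np.int64(333))]
```

Centring is within about 2 mm, which is good. Next is the white bottle.

```bash
python3 -m jog '{"translation":[[0.03,0,0],[0.09,-0.01,0],[0.16,-0.02,0],[0.23,-0.03,0],[0.29,-0.04,0],[0.33,-0.043,0],[0.342,-0.043,0.02],[0.342,-0.043,0.07],[0.342,-0.043,0.12],[0.342,-0.043,0.18],[0.342,-0.043,0.23],[0.342,-0.043,0.265],[0.342,-0.043,0.282],[0.342,-0.043,0.282],[0.342,-0.043,0.282]],"delta_rot":[[0,0,0],[0,0,0],[0,0,0],[0,0,0],[0,0,0],[0,0,0],[0,0,0],[0,0,0],[0,0,0],[0,0,0],[0,0,0],[0,0,0],[0,0,0],[0,0,0],[0,0,0]],"jaw":[1,1,1,1,1,1,1,1,1,1,1,1,1,1,1]}'
python3 - <<'E'
from h import *
p=wsnap();im=p['image'];s=ctrl.read_state();print(s['eef_pos'])
u,v=wproj(p,(.4532,.2534,.137));print(u,v)
hsv=cv2.cvtColor(im,cv2.COLOR_RGB2HSV);m=((hsv[...,1]<40)&(hsv[...,2]>170)).astype(np.uint8)
_,L,st,ce=cv2.connectedComponentsWithStats(m)
for i in range(1,len(st)):
    if st[i,4]>150 and abs(ce[i][0]-u)<80 and abs(ce[i][1]-v)<80:print(st[i],ce[i],wz(p,*ce[i],.137))
E
```

```text
time_s: 10.13
eef_pos: [0.4534, 0.2532, 0.112]
orientation: [-3.14, -0.001, 3.141]
force: [1.2, -0.3, 0.4]
gripper_width: 0.0859
grasp_force: 0.0
[0.45384805 0.25364642 0.11283615]
318.5717153587774 288.80049101232765
[ 286  252   59   52 2252] [314.75666075 279.1740675 ] [0.4479 0.2517]
```

```bash
python3 -m jog '{"translation":[[0,0,0],[0,0,0],[0,0,0],[0,0,0],[0,0,0],[0,0,0],[0,0,0],[0,0,0],[0,0,0],[0,0,0]],"delta_rot":[[0,0,0],[0,0,0],[0,0,0],[0,0,0],[0,0,0],[0,0,0],[0,0,0],[0,0,0],[0,0,0],[0,0,0]],"jaw":[0.6,0.3,0.2,0.2,0.2,0.2,0.2,0.2,0.2,0.2]}' 40
python3 - <<'E'
from h import *
p=wsnap();im=p['image'];print(ctrl.read_state()['eef_pos'])
hsv=cv2.cvtColor(im,cv2.COLOR_RGB2HSV);m=((hsv[...,1]<50)&(hsv[...,2]>110)).astype(np.uint8)
c=m[:,316];print(np.where(np.diff(c.astype(int)))[0],im[225:312:4,316].tolist())
for v in(303,304,305):print(v,wz(p,316,v,.137))
E
```

```text
time_s: 11.02
eef_pos: [0.4538, 0.2535, 0.113]
orientation: [3.141, 0.001, 3.141]
force: [-0.3, -0.7, 6.2]
gripper_width: 0.0273
grasp_force: 39.4
[0.45374897 0.25350879 0.11299043]
[ 17  20  70 237 303 337 338] [[78, 60, 45], [82, 61, 50], [74, 59, 51], [67, 57, 45], [147, 149, 146], [156, 160, 156], [164, 165, 161], [156, 160, 157], [245, 246, 242], [250, 249, 245], [251, 250, 245], [250, 249, 244], [250, 249, 244], [253, 252, 247], [188, 192, 188], [188, 193, 189], [190, 192, 189], [187, 192, 188], [189, 192, 189], [188, 193, 189], [122, 89, 62], [115, 81, 56]]
303 [0.4626 0.2525]
304 [0.4632 0.2525]
305 [0.4639 0.2525]
```

```bash
python3 -m jog '{"translation":[[0,0,-0.03],[0,0,-0.08],[0,0,-0.14],[-0.01,-0.015,-0.2],[-0.03,-0.055,-0.23],[-0.06,-0.11,-0.24],[-0.095,-0.17,-0.24],[-0.13,-0.23,-0.24],[-0.165,-0.295,-0.24],[-0.2,-0.36,-0.24],[-0.235,-0.43,-0.24],[-0.27,-0.495,-0.24],[-0.305,-0.56,-0.24],[-0.335,-0.61,-0.24],[-0.35,-0.635,-0.24],[-0.354,-0.645,-0.24],[-0.354,-0.645,-0.24],[-0.354,-0.645,-0.24],[-0.354,-0.645,-0.24]],"delta_rot":[[0,0,0],[0,0,0],[0,0,0],[0,0,0],[0,0,0],[0,0,0],[0,0,0],[0,0,0],[0,0,0],[0,0,0],[0,0,0],[0,0,0],[0,0,0],[0,0,0],[0,0,0],[0,0,0],[0,0,0],[0,0,0],[0,0,0]],"jaw":[0.2,0.2,0.2,0.2,0.2,0.2,0.2,0.2,0.2,0.2,0.2,0.2,0.2,0.2,0.2,0.2,0.2,0.2,0.2]}'
python3 - <<'E'
from h import *
p=wsnap();im=p['image'].copy();s=ctrl.read_state();x,y,z=s['eef_pos'];print(s['eef_pos'],s['orientation']);b=z-.113
circ(im,p,.6264,-.069,.039,.012,(255,0,0));circ(im,p,x-.004,y,.0245,b,(255,0,255));circ(im,p,x-.004,y,.0145,.137+b,(255,0,255));save(im[60:,120:520],'w4')
E
```

```text
time_s: 12.65
eef_pos: [0.6293, -0.0681, 0.2321]
orientation: [3.141, -0.001, -3.141]
force: [-0.1, -0.7, -1.8]
gripper_width: 0.0276
grasp_force: 40.1
[ 0.62945266 -0.06802676  0.23235756] [ 3.14120696e+00 -2.72347613e-04 -3.14110601e+00]
```

View pics/w4.png

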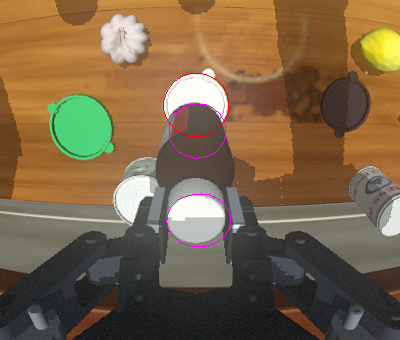

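The white bottle is held upright, with its foot circle at (198,130) and the white dish at (197,104) matching the overlay. I lower it.

```bash
python3 -m jog '{"translation":[[-0.002,-0.002,0.02],[-0.002,-0.002,0.06],[-0.002,-0.002,0.1],[-0.002,-0.002,0.14],[-0.002,-0.002,0.175],[-0.002,-0.002,0.195],[-0.002,-0.002,0.208],[-0.002,-0.002,0.216],[-0.002,-0.002,0.221],[-0.002,-0.002,0.225],[-0.002,-0.002,0.228],[-0.002,-0.002,0.229],[-0.002,-0.002,0.229],[-0.002,-0.002,0.229]],"delta_rot":[[0,0,0],[0,0,0],[0,0,0],[0,0,0],[0,0,0],[0,0,0],[0,0,0],[0,0,0],[0,0,0],[0,0,0],[0,0,0],[0,0,0],[0,0,0],[0,0,0]],"jaw":[0.2,0.2,0.2,0.2,0.2,0.2,0.2,0.2,0.2,0.2,0.2,0.2,0.2,0.2]}'
```

```text
time_s: 13.87
eef_pos: [0.6312, -0.0704, 0.1183]
orientation: [3.142, 0.001, 3.14]
force: [-0.1, 0.3, -2.5]
gripper_width: 0.0278
grasp_force: 40.1
```

Still hanging, so a little lower.

```bash
python3 -m jog '{"translation":[[0.001,0.001,0.002],[0.001,0.001,0.003],[0.001,0.001,0.003]],"delta_rot":[[0,0,0],[0,0,0],[0,0,0]],"jaw":[0.2,0.2,0.2]}'
```

```text
time_s: 14.12
eef_pos: [0.6315, -0.0702, 0.1181]
orientation: [-3.141, 0.003, 3.141]
force: [-0.1, -1.1, 5.3]
gripper_width: 0.0273
grasp_force: 40.7
```

```bash
python3 -m jog '{"translation":[[0,0,0],[0,0,0],[0,0,0],[0,0,0],[0,0,0],[0,0,0],[0,0,-0.03],[0,0,-0.08],[0,0,-0.16],[0,0,-0.24],[0,0,-0.24],[0,0,-0.24],[0,0,-0.24]],"delta_rot":[[0,0,0],[0,0,0],[0,0,0],[0,0,0],[0,0,0],[0,0,0],[0,0,0],[0,0,0],[0,0,0],[0,0,0],[0,0,0],[0,0,0],[0,0,0]],"jaw":[0.4,0.6,0.8,1,1,1,1,1,1,1,1,1,1]}'
cat > chk.py <<'E'
import sys
from h import *
def ext(p,x,y,r,z):
    P=np.array([wproj(p,(x+r*np.cos(a),y+r*np.sin(a),z)) for a in np.linspace(0,6.28,120)]);return np.r_[P.min(0),P.max(0)].round(1)
E
python3 - <<'E'
from chk import *
p=wsnap();im=p['image'];print(ctrl.read_state()['eef_pos'])
for dx in(0,.004):print(dx,'base',ext(p,.6264+dx,-.069,.0245,.005),'cap',ext(p,.6264+dx,-.069,.0145,.142),'black',wproj(p,(.4681,-.0643,.103)))
d=ext(p,.6264,-.069,.039,.012);print('dish',d);u=int((d[0]+d[2])/2)
print([(r,im[r,u-1:u+2].mean().round().astype(int)) for r in range(int(d[1])-6,int(d[1])+26)])
hsv=cv2.cvtColor(im,cv2.COLOR_RGB2HSV);m=((hsv[...,1]<50)&(hsv[...,2]>150)).astype(np.uint8)
_,L,st,ce=cv2.connectedComponentsWithStats(m)
for i in range(1,len(st)):
    if 150<st[i,4]<9000:print(st[i],ce[i].round(1))
save(im,'w5full')
I=im[0:180,200:440];save(cv2.resize(I,(800,600),interpolation=2),'w5')
E
```

```text
time_s: 15.2
eef_pos: [0.63, -0.0697, 0.236]
orientation: [3.141, -0.0, 3.14]
force: [-0.3, -0.6, -0.4]
gripper_width: 0.0853
grasp_force: 0.0
[ 0.6296576  -0.06980959  0.23495122]
0 base [297.  143.1 336.9 182. ] cap [299.8 181.  335.9 215.1] black [322.95357468  11.23528091]
0.004 base [297.1 146.3 336.8 185. ] cap [299.9 185.8 335.7 219.7] black [322.95357468  11.23528091]
dish [284.8 131.9 349.2 194.7]
[(125, np.int64(115)), (126, np.int64(116)), (127, np.int64(116)), (128, np.int64(115)), (129, np.int64(115)), (130, np.int64(111)), (131, np.int64(107)), (132, np.int64(161)), (133, np.int64(232)), (134, np.int64(252)), (135, np.int64(246)), (136, np.int64(237)), (137, np.int64(248)), (138, np.int64(248)), (139, np.int64(248)), (140, np.int64(248)), (141, np.int64(250)), (142, np.int64(247)), (143, np.int64(199)), (144, np.int64(106)), (145, np.int64(72)), (146, np.int64(73)), (147, np.int64(79)), (148, np.int64(77)), (149, np.int64(76)), (150, np.int64(78)), (151, np.int64(78)), (152, np.int64(77)), (153, np.int64(76)), (154, np.int64(80)), (155, np.int64(79)), (156, np.int64(77))]
[573   4  16  28 167] [580.6  17.5]
[ 619   22   21  154 1865] [632.7 107. ]
[  0  67  20  18 186] [ 9.3 75.3]
[ 223   74   46   48 1632] [244.5  97.3]
[  1  97  22  39 574] [ 10.9 116.8]
[ 285  127   64   58 1304] [320.  150.4]
[ 41 140  16  39 240] [ 47.6 156.4]
[  3 166  14  33 200] [  9.  180.4]
[298 179  34  37 973] [314.2 197.5]
[246 216  36  16 186] [262.9 221.9]
[ 232  232  167   55 2957] [273.7 262.4]
[ 499  251   60   43 1102] [518.4 272.2]
[129 271  65   8 176] [162.5 274.3]
```

View pics/w5full.png

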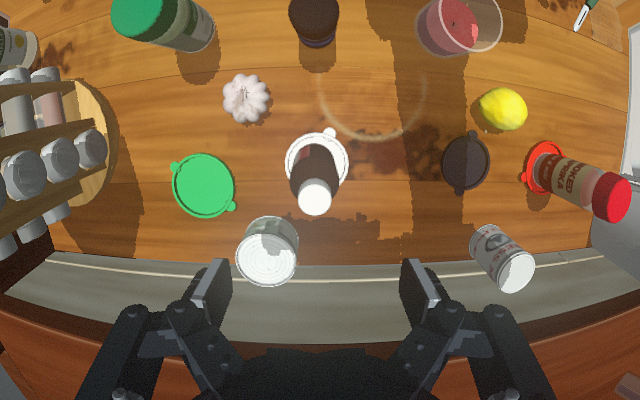

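The wrist view shows the white bottle upright and centred in the white dish (cap (315,197), dish (317,163)). The red one is standing in its dish at right. The black shaker is at (313,20), the green bottle at (150,20), and the candle at (460,25) is undisturbed. I move above the black one.

```bash
python3 -m jog '{"translation":[[0.03,0,0],[0.09,0,0],[0.16,0,0],[0.23,0,0],[0.29,0,0],[0.316,0,0],[0.324,0,0],[0.324,0,0],[0.324,0,0]],"delta_rot":[[0,0,0],[0,0,0],[0,0,0],[0,0,0],[0,0,0],[0,0,0],[0,0,0],[0,0,0],[0,0,0]],"jaw":[1,1,1,1,1,1,1,1,1]}'
python3 - <<'E'
from chk import *
p=wsnap();im=p['image'];print(ctrl.read_state()['eef_pos'])
for t in("bottle_black","candle"):
  for r in ctrl.look_for(t,p)[:2]:print(t,r['score'],np.array(r['extent'])*[640,400,640,400])
print('cap',ext(p,.4681,-.0643,.023,.103),'base',ext(p,.4681,-.0643,.0225,0))
save(cv2.resize(im[100:280,200:440],(800,600),interpolation=2),'w6')
E
```

```text
time_s: 16.0
eef_pos: [0.4691, -0.0697, 0.2359]
orientation: [-3.141, -0.0, 3.141]
force: [-0.4, -0.3, 0.2]
gripper_width: 0.0855
grasp_force: 0.0
[ 0.46941687 -0.0696267   0.2357909 ]
bottle_black 0.68 [312.128 173.64   52.672  64.32 ]
candle 0.94 [454.08  167.     82.624  79.6  ]
cap [297.8 163.4 347.4 210.9] base [302.8 146.2 338.9 181.4]
```

View pics/w6.png

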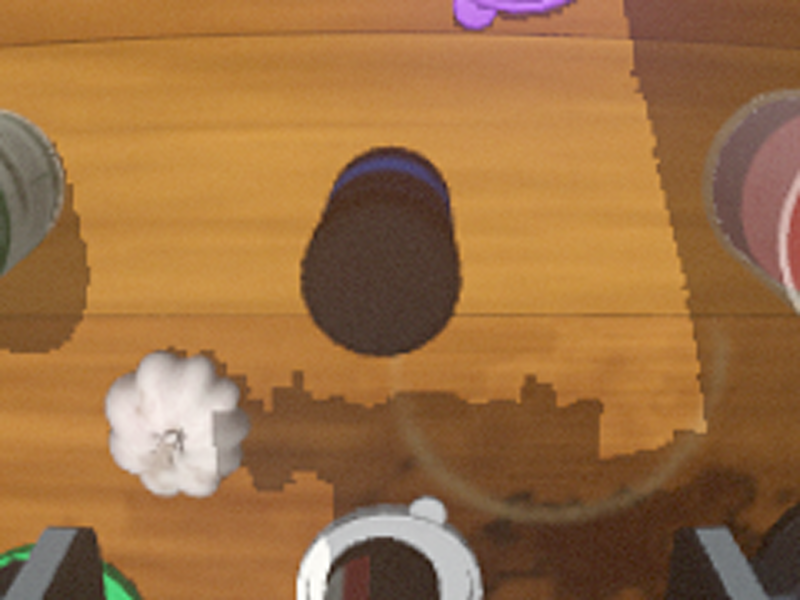

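The crop shows the black shaker with its cap disc at (381,275) in the crop, giving a centre of about (0.465,−0.071). The candle is clear at right.

```bash
python3 -m jog '{"translation":[[0.008,-0.003,0.03],[0.008,-0.003,0.09],[0.008,-0.003,0.15],[0.008,-0.003,0.21],[0.008,-0.003,0.26],[0.008,-0.003,0.3],[0.008,-0.003,0.32],[0.008,-0.003,0.326],[0.008,-0.003,0.326],[0.008,-0.003,0.326],[0.008,-0.003,0.326],[0.008,-0.003,0.326],[0.008,-0.003,0.326],[0.008,-0.003,0.326],[0.008,-0.003,0.326],[0.008,-0.003,0.326],[0.008,-0.003,0.326],[0.008,-0.003,0.326],[0.008,-0.003,0.326]],"delta_rot":[[0,0,0],[0,0,0],[0,0,0],[0,0,0],[0,0,0],[0,0,0],[0,0,0],[0,0,0],[0,0,0],[0,0,0],[0,0,0],[0,0,0],[0,0,0],[0,0,0],[0,0,0],[0,0,0],[0,0,0],[0,0,0],[0,0,0]],"jaw":[1,1,1,1,1,1,1,1,1,1,0.7,0.5,0.4,0.4,0.4,0.4,0.4,0.4,0.4]}' 40
```

```text
time_s: 17.73
eef_pos: [0.4653, -0.071, 0.0743]
orientation: [3.141, 0.002, 3.141]
force: [-0.4, 1.2, 5.8]
gripper_width: 0.045
grasp_force: 40.7
```

```bash
python3 -m jog '{"translation":[[0,0,-0.03],[0,0,-0.08],[0,0,-0.14],[-0.01,0.015,-0.18],[-0.03,0.045,-0.2],[-0.06,0.08,-0.2],[-0.1,0.125,-0.2],[-0.14,0.175,-0.2],[-0.18,0.225,-0.2],[-0.22,0.28,-0.2],[-0.26,0.33,-0.2],[-0.295,0.375,-0.2],[-0.315,0.4,-0.2],[-0.322,0.408,-0.2],[-0.322,0.408,-0.2],[-0.322,0.408,-0.2],[-0.322,0.408,-0.2]],"delta_rot":[[0,0,0],[0,0,0],[0,0,0],[0,0,0],[0,0,0],[0,0,0],[0,0,0],[0,0,0],[0,0,0],[0,0,0],[0,0,0],[0,0,0],[0,0,0],[0,0,0],[0,0,0],[0,0,0],[0,0,0]],"jaw":[0.4,0.4,0.4,0.4,0.4,0.4,0.4,0.4,0.4,0.4,0.4,0.4,0.4,0.4,0.4,0.4,0.4]}'
python3 - <<'E'
from h import *
p=wsnap();im=p['image'].copy();s=ctrl.read_state();x,y,z=s['eef_pos'];print(s['eef_pos'],s['orientation']);b=z-.0743
circ(im,p,.6264,.1329,.037,.012,(0,255,255));circ(im,p,x,y,.0225,b,(255,0,255));circ(im,p,x,y,.023,.103+b,(255,255,0));save(cv2.resize(im[100:360,170:470],(692,600),interpolation=2),'w7')
E
```

```text
time_s: 19.15
eef_pos: [0.6248, 0.1316, 0.1731]
orientation: [-3.141, -0.001, 3.139]
force: [-0.3, -1.0, -1.7]
gripper_width: 0.0448
grasp_force: 41.5
[0.62491824 0.13156392 0.17337934] [-3.14144733e+00 -7.08320237e-04  3.13934338e+00]
```

View pics/w7.png

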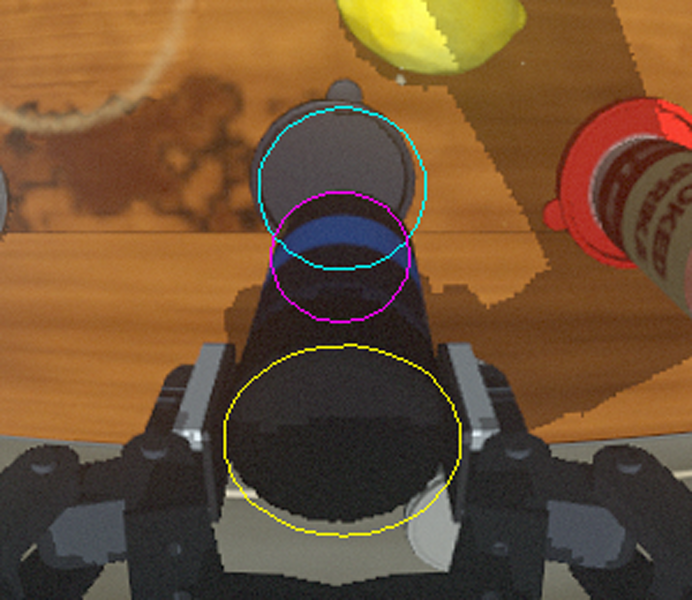

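Seen close up, the true black dish is at crop centre (332,180) against the predicted (342,188), so it is really at about (0.623,0.129). The foot of the held shaker matches its circle. I correct by (−1,−3) mm and lower.

```bash
python3 -m jog '{"translation":[[0.002,-0.006,0.02],[0.002,-0.006,0.05],[0.002,-0.006,0.08],[0.002,-0.006,0.11],[0.002,-0.006,0.135],[0.002,-0.006,0.155],[0.002,-0.006,0.168],[0.002,-0.006,0.176],[0.002,-0.006,0.181],[0.002,-0.006,0.185],[0.002,-0.006,0.188],[0.002,-0.006,0.189],[0.002,-0.006,0.189],[0.002,-0.006,0.189]],"delta_rot":[[0,0,0],[0,0,0],[0,0,0],[0,0,0],[0,0,0],[0,0,0],[0,0,0],[0,0,0],[0,0,0],[0,0,0],[0,0,0],[0,0,0],[0,0,0],[0,0,0]],"jaw":[0.4,0.4,0.4,0.4,0.4,0.4,0.4,0.4,0.4,0.4,0.4,0.4,0.4,0.4]}'
```

```text
time_s: 20.37
eef_pos: [0.6251, 0.1297, 0.0795]
orientation: [3.141, 0.001, 3.141]
force: [-0.3, -0.1, 0.9]
gripper_width: 0.0451
grasp_force: 41.6
```

```bash
python3 -m jog '{"translation":[[0.002,-0.001,0.001],[0.002,-0.001,0.002],[0.002,-0.001,0.002],[0.002,-0.001,0.002],[0.002,-0.001,0.002],[0.002,-0.001,0.002],[0.002,-0.001,0.002],[0.002,-0.001,0.002],[0.002,-0.001,-0.03],[0.002,-0.001,-0.08],[0.002,-0.001,-0.16],[0.002,-0.001,-0.24],[0.002,-0.001,-0.3],[0.002,-0.001,-0.33],[0.002,-0.001,-0.33],[0.002,-0.001,-0.33]],"delta_rot":[[0,0,0],[0,0,0],[0,0,0],[0,0,0],[0,0,0],[0,0,0],[0,0,0],[0,0,0],[0,0,0],[0,0,0],[0,0,0],[0,0,0],[0,0,0],[0,0,0],[0,0,0],[0,0,0]],"jaw":[0.4,0.4,0.4,0.65,0.8,1,1,1,1,1,1,1,1,1,1,1]}'
python3 - <<'E'
from chk import *
p=wsnap();im=p['image'].copy();print(ctrl.read_state()['eef_pos'])
X=(.623,.129)
print('base',ext(p,*X,.0225,.005),'cap',ext(p,*X,.023,.108),'dish',ext(p,*X,.037,.012))
g=im.mean(2);u=int(wproj(p,(*X,.012))[0]);d=ext(p,*X,.037,.012)
print([(r,im[r,u-1:u+2].mean(0).round().astype(int).tolist()) for r in range(int(d[1])-6,int(d[1])+24)])
save(cv2.resize(im[100:250,220:420],(800,600),interpolation=2),'w8')
E
```

```text
time_s: 21.7
eef_pos: [0.6237, 0.1293, 0.2445]
orientation: [3.14, 0.001, 3.14]
force: [-0.3, -0.5, 0.7]
gripper_width: 0.0854
grasp_force: 0.0
[0.62303713 0.12905517 0.24288197]
base [298.1 145.7 333.9 180.5] cap [291.8 162.6 340.8 209.6] dish [286.1 134.8 345.9 193. ]
[(128, [138, 91, 48]), (129, [115, 87, 68]), (130, [98, 88, 85]), (131, [95, 87, 85]), (132, [97, 89, 87]), (133, [95, 86, 84]), (134, [87, 79, 71]), (135, [90, 80, 73]), (136, [106, 100, 100]), (137, [80, 67, 57]), (138, [83, 70, 65]), (139, [87, 75, 70]), (140, [89, 79, 75]), (141, [96, 85, 84]), (142, [91, 82, 80]), (143, [94, 82, 79]), (144, [94, 81, 81]), (145, [93, 84, 81]), (146, [89, 80, 77]), (147, [77, 64, 58]), (148, [55, 41, 24]), (149, [64, 47, 33]), (150, [62, 52, 56]), (151, [63, 67, 100]), (152, [62, 71, 113]), (153, [60, 68, 109]), (154, [64, 63, 90]), (155, [60, 48, 44]), (156, [60, 45, 33]), (157, [59, 46, 33])]
```

View pics/w8.png

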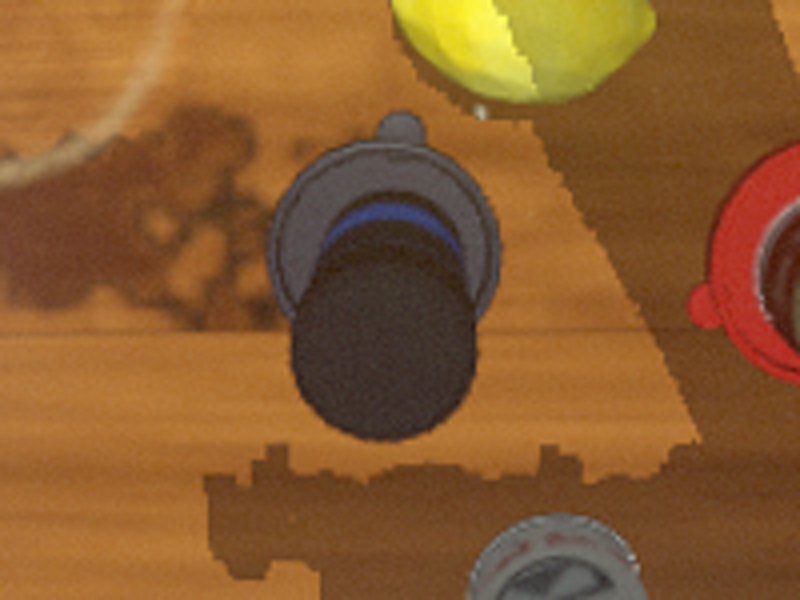

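The black shaker stands in its dish. Dish centre is crop (384,255) and the foot is centred within about 2 mm. I've now viewed 15 pictures, one over the limit of 14, so I'll measure only in numbers from here. Next is the green bottle.

```bash
python3 -m jog '{"translation":[[0.02,-0.04,0],[0.06,-0.12,0],[0.1,-0.19,0],[0.135,-0.26,0],[0.17,-0.34,0],[0.2,-0.41,0],[0.235,-0.48,0],[0.27,-0.55,0],[0.3,-0.62,0],[0.325,-0.67,0],[0.336,-0.696,0],[0.336,-0.696,0],[0.336,-0.696,0],[0.336,-0.696,0]],"delta_rot":[[0,0,0],[0,0,0],[0,0,0],[0,0,0],[0,0,0],[0,0,0],[0,0,0],[0,0,0],[0,0,0],[0,0,0],[0,0,0],[0,0,0],[0,0,0],[0,0,0]],"jaw":[1,1,1,1,1,1,1,1,1,1,1,1,1,1]}'
cat > g.py <<'E'
from chk import *
def green(p):
    hsv=cv2.cvtColor(p['image'],cv2.COLOR_RGB2HSV);m=((hsv[...,1]>120)&(hsv[...,2]>45)&(abs(hsv[...,0].astype(int)-75)<18)).astype(np.uint8)
    _,L,st,ce=cv2.connectedComponentsWithStats(m)
    for i in range(1,len(st)):
        if st[i,4]>200:print(st[i],ce[i].round(1),np.median(hsv[L==i],0))
    return m
E
python3 - <<'E'
from g import *
p=wsnap();print(ctrl.read_state()['eef_pos'],ctrl.read_state()['qpos'])
green(p)
print('cap top',ext(p,.455,-.219,.029,.145),'capbot',ext(p,.455,-.219,.029,.116),'dish',ext(p,.6541,-.2177,.044,.012))
r=ctrl.look_for("bottle_green",p)[:1];print([(np.array(k['extent'])*[640,400,640,400],k['score']) for k in r])
E
```

```text
time_s: 22.92
eef_pos: [0.455, -0.2183, 0.2427]
orientation: [3.141, -0.002, 3.14]
force: [-0.5, 1.2, 0.5]
gripper_width: 0.0853
grasp_force: 0.0
[ 0.45530593 -0.2179939   0.24290853] [-1.24571615e-01  1.71391476e-01 -2.60547927e-01 -2.47433186e-04
 -1.14062300e+00 -1.44648356e+00]
[ 280  168   66   63 3186] [312.4 198.8] [ 74. 166. 164.]
[ 287  274   58   46 2141] [315.6 296.3] [ 68. 160. 174.]
cap top [280.7 166.7 351.3 233.5] capbot [284.1 159.5 347.8 220.4] dish [287.  274.3 346.2 320.9]
[(array([313.92, 184.76,  68.48,  88.32]), 0.7)]
```

```bash
python3 -m jog '{"translation":[[0,-0.004,0.03],[0,-0.004,0.08],[0,-0.004,0.13],[0,-0.004,0.18],[0,-0.004,0.22],[0,-0.004,0.245],[0,-0.004,0.254],[0,-0.004,0.254],[0,-0.004,0.254],[0,-0.004,0.254],[0,-0.004,0.254],[0,-0.004,0.254],[0,-0.004,0.254],[0,-0.004,0.254],[0,-0.004,0.254],[0,-0.004,0.254],[0,-0.004,0.254]],"delta_rot":[[0,0,0],[0,0,0],[0,0,0],[0,0,0],[0,0,0],[0,0,0],[0,0,0],[0,0,0],[0,0,0],[0,0,0],[0,0,0],[0,0,0],[0,0,0],[0,0,0],[0,0,0],[0,0,0],[0,0,0]],"jaw":[1,1,1,1,1,1,1,1,1,0.8,0.6,0.5,0.5,0.5,0.5,0.5,0.5]}' 40
```

```text
time_s: 24.43
eef_pos: [0.4564, -0.221, 0.1183]
orientation: [-3.141, 0.003, 3.141]
force: [-0.4, 0.4, 5.6]
gripper_width: 0.0554
grasp_force: 43.5
```

```bash
python3 -m jog '{"translation":[[0,0,-0.03],[0,0,-0.08],[0,0,-0.14],[0,0,-0.185],[-0.01,0,-0.2],[-0.04,0,-0.2],[-0.08,0.002,-0.2],[-0.13,0.004,-0.2],[-0.18,0.006,-0.2],[-0.23,0.006,-0.2],[-0.28,0.006,-0.2],[-0.33,0.006,-0.2],[-0.37,0.006,-0.2],[-0.39,0.006,-0.2],[-0.397,0.006,-0.2],[-0.397,0.006,-0.2],[-0.397,0.006,-0.2],[-0.397,0.006,-0.2]],"delta_rot":[[0,0,0],[0,0,0],[0,0,0],[0,0,0],[0,0,0],[0,0,0],[0,0,0],[0,0,0],[0,0,0],[0,0,0],[0,0,0],[0,0,0],[0,0,0],[0,0,0],[0,0,0],[0,0,0],[0,0,0],[0,0,0]],"jaw":[0.5,0.5,0.5,0.5,0.5,0.5,0.5,0.5,0.5,0.5,0.5,0.5,0.5,0.5,0.5,0.5,0.5,0.5]}'
python3 - <<'E'
from g import *
p=wsnap();s=ctrl.read_state();x,y,z=s['eef_pos'];print(s['eef_pos'],s['orientation']);b=z-.1183
m=green(p);im=p['image']
print('cap',ext(p,x-.001,y,.029,.145+b),'base',ext(p,x-.001,y,.03,b),'dish',ext(p,.6541,-.2177,.044,.012))
u=316
print('rows w/ dish:',[(r,*np.where(m[r])[0][[0,-1]]) for r in range(95,170,5) if m[r].any()])
print([(r,im[r,u].tolist()) for r in range(140,200,3)])
E
```

```text
time_s: 25.93
eef_pos: [0.6528, -0.2179, 0.2163]
orientation: [3.141, -0.001, 3.14]
force: [0.4, -0.3, -2.8]
gripper_width: 0.0553
grasp_force: 43.6
[ 0.65291979 -0.21794485  0.21676422] [ 3.14129434e+00 -6.19655765e-04  3.13999856e+00]
[ 278  135   75   49 1796] [314.7 153.3] [ 70. 149. 221.]
[  256   207   119   122 10667] [313.7 271.5] [ 77. 191. 116.]
cap [254.  232.1 382.  336.2] base [282.8 159.3 350.8 224.2] dish [278.5 133.9 354.8 207.9]
rows w/ dish: [(135, np.int64(308), np.int64(322)), (140, np.int64(296), np.int64(335)), (145, np.int64(280), np.int64(341)), (150, np.int64(278), np.int64(346)), (155, np.int64(282), np.int64(349)), (160, np.int64(281), np.int64(350)), (165, np.int64(279), np.int64(352))]
[(140, [100, 224, 143]), (143, [95, 222, 139]), (146, [93, 222, 136]), (149, [95, 222, 137]), (152, [90, 222, 136]), (155, [89, 222, 136]), (158, [148, 213, 170]), (161, [163, 164, 148]), (164, [158, 163, 143]), (167, [160, 164, 149]), (170, [125, 130, 111]), (173, [149, 156, 140]), (176, [152, 156, 140]), (179, [60, 102, 68]), (182, [107, 133, 112]), (185, [49, 93, 54]), (188, [125, 133, 111]), (191, [134, 144, 114]), (194, [122, 134, 111]), (197, [127, 139, 110])]
```

```bash
python3 -m jog '{"translation":[[-0.005,-0.001,0.02],[-0.005,-0.001,0.05],[-0.005,-0.001,0.08],[-0.005,-0.001,0.11],[-0.005,-0.001,0.135],[-0.005,-0.001,0.155],[-0.005,-0.001,0.168],[-0.005,-0.001,0.176],[-0.005,-0.001,0.181],[-0.005,-0.001,0.185],[-0.005,-0.001,0.187],[-0.005,-0.001,0.188],[-0.005,-0.001,0.188],[-0.005,-0.001,0.188]],"delta_rot":[[0,0,0],[0,0,0],[0,0,0],[0,0,0],[0,0,0],[0,0,0],[0,0,0],[0,0,0],[0,0,0],[0,0,0],[0,0,0],[0,0,0],[0,0,0],[0,0,0]],"jaw":[0.5,0.5,0.5,0.5,0.5,0.5,0.5,0.5,0.5,0.5,0.5,0.5,0.5,0.5]}'
```

```text
time_s: 27.15
eef_pos: [0.6567, -0.2185, 0.1235]
orientation: [-3.141, 0.001, 3.141]
force: [0.1, 0.1, -2.5]
gripper_width: 0.0551
grasp_force: 43.7
```

```bash
python3 -m jog '{"translation":[[0,0,0.002],[0,0,0.003],[0,0,0.003]],"delta_rot":[[0,0,0],[0,0,0],[0,0,0]],"jaw":[0.5,0.5,0.5]}'
```

```text
time_s: 27.4
eef_pos: [0.6571, -0.2185, 0.1234]
orientation: [-3.141, 0.003, 3.141]
force: [-1.6, 0.7, 4.6]
gripper_width: 0.0549
grasp_force: 44.4
```

Contact with the dish floor. I release, retreat up and back, then check everything.

```bash
python3 -m jog '{"translation":[[0,0,0],[0,0,0],[0,0,0],[0,0,0],[0,0,0],[0,0,0],[0,0,-0.03],[0,0,-0.08],[0,0,-0.16],[0,0,-0.24],[0,0,-0.24],[0,0,-0.24],[0,0,-0.24]],"delta_rot":[[0,0,0],[0,0,0],[0,0,0],[0,0,0],[0,0,0],[0,0,0],[0,0,0],[0,0,0],[0,0,0],[0,0,0],[0,0,0],[0,0,0],[0,0,0]],"jaw":[0.65,0.8,1,1,1,1,1,1,1,1,1,1,1]}'
python3 - <<'E'
from g import *
from loc import proj
p=wsnap();m=green(p);im=p['image']
X=(.655,-.2185);d=ext(p,*X,.044,.012);print('dish',d,'base',ext(p,*X,.03,.005),'cap',ext(p,*X,.029,.15))
u=int((d[0]+d[2])/2);print([(r,im[r,u].tolist()) for r in range(int(d[1])-3,int(d[1])+22)])
print([(r,*np.where(m[r])[0][[0,-1]]) for r in range(int(d[1]),int(d[1])+100,6) if m[r].any()])
for n in("scene","side"):
    q=ctrl.snapshot(n)
    for t in("bottle_red","bottle_green","bottle_black","bottle_white","candle"):
        for r in ctrl.look_for(t,q)[:1]:print(n,t,round(r['score'],2),(np.array(r['extent'])*[640,400,640,400]).round(1))
    for t,x,y,h,rr in(("red",.6235,.275,.164,.029),("green",.656,-.2185,.15,.03),("black",.623,.129,.108,.023),("white",.627,-.07,.142,.0245)):
        P=np.array([proj(q,(x+rr*np.cos(a),y+rr*np.sin(a),z)) for z in(.005,h) for a in np.linspace(0,6.28,40)]);a,b=P.min(0),P.max(0);print('  expect',t,np.r_[(a+b)/2,b-a].round(1))
E
```

```text
time_s: 28.48
eef_pos: [0.656, -0.2182, 0.2411]
orientation: [3.141, 0.0, 3.14]
force: [-0.1, -0.3, -0.4]
gripper_width: 0.0856
grasp_force: 0.0
[ 281  129   70  105 4599] [315.4 187. ] [ 76. 176. 178.]
dish [280.4 129.3 351.9 199.1] base [292.1 140.1 340.2 186.9] cap [280.4 167.  352.8 235.4]
[(126, [193, 135, 64]), (127, [192, 133, 61]), (128, [170, 136, 68]), (129, [77, 176, 102]), (130, [114, 239, 161]), (131, [90, 218, 133]), (132, [87, 200, 118]), (133, [95, 215, 131]), (134, [97, 225, 141]), (135, [93, 225, 142]), (136, [100, 226, 143]), (137, [93, 224, 140]), (138, [94, 225, 139]), (139, [111, 218, 147]), (140, [146, 202, 159]), (141, [163, 178, 158]), (142, [156, 155, 141]), (143, [157, 159, 143]), (144, [154, 156, 140]), (145, [143, 146, 127]), (146, [143, 145, 129]), (147, [145, 150, 133]), (148, [142, 151, 130]), (149, [92, 122, 95]), (150, [96, 125, 96])]
[(129, np.int64(313), np.int64(320)), (135, np.int64(297), np.int64(335)), (141, np.int64(281), np.int64(341)), (147, np.int64(283), np.int64(346)), (153, np.int64(283), np.int64(348)), (159, np.int64(282), np.int64(350
[... 463 characters left out ...]
e bottle_green 0.94 [174.3 210.1  36.1  45.8]
scene bottle_black 0.84 [307.3 255.2  17.9  32.6]
scene bottle_white 0.58 [231.4 223.9  22.6  39.4]
scene candle 0.81 [314.2 196.   31.2  39.6]
  expect red [362.6 269.4  29.4  48. ]
  expect green [172.6 211.8  39.1  47.8]
  expect black [304.8 252.7  19.9  33.9]
  expect white [230.7 223.2  28.4  42. ]
side bottle_red 0.77 [224.6 210.8  23.9  61.3]
side bottle_green 0.88 [265.6 135.4  22.4  40.5]
side bottle_black 0.6 [242.6 191.8  11.1  38.8]
side candle 0.44 [265.9 136.6  19.5  43.2]
  expect red [227.6 208.7  26.4  60.3]
  expect green [264.4 135.7  18.7  44. ]
  expect black [244.7 190.8  17.7  37.2]
  expect white [261.1 155.9  16.8  43.4]
```

All four bottles are where expected and upright, and the candle hasn't moved beyond detection noise. I hand the job in.

```bash
python3 -c "
from rig import ctrl;print(ctrl.sign_off())"
```

```text
the job is handed in; nothing more can be done
None
```

All four bottles stand upright in the dishes of their cap colours, within about 2 mm of centre by my measurements, with the candle left in place; the job was handed in at about 28.5 s, though I viewed 15 pictures, one more than the 14 allowed.

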